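Walk the tube block round to its fence

TASK

Using only pushes with the fingertips, walk the heavy square metal tube block round until one of its sides is parallel to the steel fence while it still stands clear of the fence, then push it on until that side lies flat against the fence with neither end of the side overhanging the fence. Push steadily, never grip, lift or tip the block, do not let it run into the fence while it is still askew, and leave everything else on the desk where it stands.

Things in the scene. Friction and masses are not known exactly. Their poses are not given: they have to be found in the camera images.
- block: square aluminium heating block for tubes, 100 x 100 mm and 40 mm high, with a 3 x 3 pattern of 14 mm wells in its top (wider than most grippers open); about 0.65 to 0.95 kg, lies loose on the desk and slides only while pushed (about 3 to 7 N). Origin: centre of its underside; x and y axes at right angles to its sides, z up. Its four sides are alike (a small dark bore on one of them does not matter): any one may end against the fence.
- fence: steel angle fixed to the desk, 200 mm long, 32 mm high, upright wall 8 mm thick with its screwed foot (36 mm deep) on the far side from the robot. Origin: at desk level, in the middle of the length of the flat guiding face, which looks to the fence's -x axis (towards the robot and the block); y runs along the fence, z up.
- objective_case: bystander, loose, to be left alone: clear-topped screw case of a spare objective, round, 36 mm across, 60 mm high; stands to the left of the block. Origin: centre of its underside.
- petri_dish: bystander, loose, to be left alone: clear round dish, 58 mm across, 14 mm high; lies to the right of the block. Origin: centre of its underside.
- cover_glass_box: bystander, loose, to be left alone: small clear box, 30 x 32 x 14 mm; to the right of the block, nearer the robot. Origin: centre of its underside.
- stain_bottle: bystander, loose, to be left alone: white bottle with a blue cap, 34 mm across, 79 mm high; stands behind the fence, on the left. Origin: centre of its underside.
- spare_eyepiece: bystander, loose, to be left alone: black microscope eyepiece, 35 mm across, 46 mm high; stands behind the fence, on the right. Origin: centre of its underside.

How it is judged:
By the outcome, as a careful person would: the job done as asked, in the order asked, and still so for the second after the job is handed in, with the robot touching nothing.
It also fails if it takes over 72 s, if anything falls off the work surface, if the arm or the gripper's body presses on something with over 40 N, if the wrist force passes 120 N, or if a joint passes its speed limit or range.

ROBOT

A 7-joint arm with a two-finger parallel gripper is mounted at the origin on a cart in front of the work surface, level with it; the furniture and walls round the work are solid. World frame = base frame: x ahead of the robot, y to its left, z up, the work surface at z = 0. Lengths are in m, angles in rad, forces in N, time in s.
With the tool pointing down it reaches from about 0.425 to 0.925 m from the base axis. Payload 6.8 kg.
Tool frame: the origin (TCP) lies on the mounting face of the last link; the fingertips stand 173 mm ahead of it and the grasp point (between the pads) lies 155 mm ahead of it; z points along the fingers, y is the line along which they close (so a half turn about z gives the same grasp; the last joint's range is limited). The gripper opens to 85 mm and grips with 20 to 120 N. Pads are 22 mm wide; open, the fingers measure 114 mm over their backs; the gripper's body (76 mm by 85 mm) begins 54 mm behind the grasp point. The pads swing forward as they close: fully open they stand 13 mm farther back than shut.
Start: joints at [-1.402, 0.477, 0.022, 1.555, -0.011, 1.109, -0.083], TCP at [0.184, 0.649, 0.405] pointing down, gripper open.
Joint ranges: [-2.96, 2.96], [-0.34, 2.1], [-1.41, 1.46], [0.24, 2.44], [-1.37, 4.51], [0.17, 1.92], [-2.96, 2.96]. Speed limits (rad/s): [2.39, 2.39, 3.14, 3.14, 3.14, 3.14, 3.14].

INTERFACE

Orientations are given as a unit quaternion [w, x, y, z].
In Python, from station import bot gives the robot as it stands. The module is installed in compiled form; this text tells all that it offers.
- The arm moves only by the shell command python3 -m pendant 'ROWS' [FORCE]. ROWS is JSON, a list of rows, each a list of 5 numbers: the finger opening in m, from 0 to 0.0854, then the shift along the tool's x, y, z in m, then the turn about the tool's z in degrees. In form: [[jaw, x, y, z, yaw], ...]. A call has 1 to 12 rows; each row shifts and turns the commanded pose from where the row before left it, along the tool's axes as they then stand; what a row does not reach is not made up. A row lasts 1/12 s, in which the tool goes at most 41.7 mm and 7.16 degrees, less where a joint would pass 70% of its speed; a pose out of reach is approached as far as the arm can. A call with a gripper value outside its range is refused whole. The fingers move at their own pace and stop on an object; FORCE is the grip in N (left out, the last holds). Time passes only in rows, so rows that do not move let the fingers close. It gives the time, the measured TCP pose, the force, the opening and the grip force at its end, in the units of the state.
- bot.get_obs(): the state, without advancing time (a new reading comes with each control period).
- bot.read_camera(name): name is "scene" or "side" or "wrist"; returns (picture, depth): 480x640x3 uint8, blue, green, red; 480x640 float32, m along the optical axis (not along the pixel's ray), 0 where there is no reading.
- bot.camera_model(name): a dict with "intrinsics" (3x3 intrinsics, pixels), "R" (3x3) and "t" (3): a world point X has camera coordinates R X + t. Camera axes: x right, y down, z forward; pixel columns grow to the right and rows downward; lengths in m; the calibration is good to about 2 mm. A picture is of the moment at which its call begins: read the wrist's pose just before it. camera_model takes no time and is no camera call; for the wrist camera it gives the pose at the moment of the call.
- bot.hand_in(): hands the job in; it is judged then, once.
Trained networks look in the newest picture that a camera, given by its name, has taken for a name from the list of things; names that differ only in an ending like _2 or _b are one class to them, and where a whole thing is asked for, a point or a joint stands for the part that bears it (a point fixed in the world has none). Each returns a list of dicts, best first, with "score" (0 to 1); they miss things now and then, are a little off and sometimes report something else, mostly with a low value. They report only what shows in the picture. A call takes as long as a camera call.
- bot.boxes_of(name, camera): "at" ([column, row] in pixels, amid what is visible of it).
- bot.trace(name, camera): "mask" (480x640 bool, what is visible of it) and "at" ([column, row] in pixels, amid what is visible of it).
- bot.pinpoint(name, camera): "at" ([column, row] in pixels: a listed point, or the origin of a listed thing).
The state is a dict: "t": time; "q": joint angles; "joint_vel": joint speeds; "joint_torque": joint torques, N m; "eef_pos": TCP position; "tool_rot": TCP orientation; "contact_force": force on the tool from outside, world axes, zero at the start; "torque": the same for the moment, N m; "gripper_width": opening from 0.0 (shut) to 1.0 (fully open); "grasp_force": force on a finger pad.
Only numpy, scipy, OpenCV 4.12 (cv2) and the standard library are available. Lean on these libraries where they do the work, as an engineer would, in place of code of your own. Each camera call takes 0.05 s, during which the arm holds its last target. There are 200 camera calls.

## Working session

There is one attempt and no reset: what is moved stays moved. The work goes in short steps, Python scripts to look and compute and a shell command to move; the robot and the scene stay as the last step left them, time stands still between calls to the robot, and variables do not carry over. Pictures are saved under pics/ and viewed, at most 10 in all, crops included, and the job is handed in when it is done.

```bash
mkdir -p pics
cat > h.py <<'E'
import numpy as np, cv2
from station import bot
from scipy.spatial.transform import Rotation as Ro
def cloud(cam, d):
    m=bot.camera_model(cam); K=np.array(m["intrinsics"]);R=np.array(m["R"]);t=np.array(m["t"])
    v,u=np.mgrid[0:480,0:640]
    P=np.stack([(u-K[0,2])/K[0,0]*d,(v-K[1,2])/K[1,1]*d,d],-1)
    return (P-t)@R
def st():
    o=bot.get_obs(); q=o["tool_rot"]; R=Ro.from_quat([q[1],q[2],q[3],q[0]]).as_matrix()
    return o,R
E
python3 - <<'E'
from h import *
o,R=st(); print(o["t"],o["eef_pos"],R.round(3),o["gripper_width"])
for c in ["scene","side"]:
    im,d=bot.read_camera(c); cv2.imwrite(f"pics/{c}0.png",im)
    P=cloud(c,d)
    for n in ["block","fence","objective_case","petri_dish","cover_glass_box","stain_bottle","spare_eyepiece"]:
        r=bot.trace(n,c)
        if r:
            k=r[0]["mask"]&(d>0); p=P[k]
            print(c,n,round(r[0]["score"],2),np.round(r[0]["at"]),p.shape, np.percentile(p,[2,50,98],axis=0).round(3).tolist() if len(p) else '')
        else: print(c,n,None)
E
```

```text
0.0 [0.18438125 0.64903855 0.40373061] [[-0.962  0.273 -0.   ]
 [ 0.273  0.962 -0.002]
 [-0.    -0.002 -1.   ]] 0.9980728799449672
scene block 0.94 [311. 288.] (3843, 3) [[0.455, -0.346, 0.003], [0.509, -0.292, 0.038], [0.567, -0.234, 0.042]]
scene fence 0.94 [346. 211.] (2134, 3) [[0.653, -0.354, -0.001], [0.674, -0.263, 0.009], [0.712, -0.163, 0.033]]
scene objective_case 0.69 [210. 280.] (599, 3) [[0.418, -0.152, 0.002], [0.431, -0.141, 0.056], [0.45, -0.119, 0.062]]
scene petri_dish 0.87 [403. 310.] (891, 3) [[0.533, -0.47, 0.007], [0.558, -0.445, 0.013], [0.586, -0.418, 0.017]]
scene cover_glass_box 0.66 [388. 339.] (376, 3) [[0.481, -0.465, 0.003], [0.497, -0.448, 0.013], [0.514, -0.432, 0.016]]
scene stain_bottle 0.65 [341. 175.] (480, 3) [[0.713, -0.237, 0.004], [0.72, -0.224, 0.049], [0.736, -0.208, 0.08]]
scene spare_eyepiece 0.7 [394. 200.] (341, 3) [[0.724, -0.343, 0.005], [0.733, -0.329, 0.025], [0.751, -0.313, 0.046]]
side block 0.55 [371. 250.] (4082, 3) [[0.463, -0.341, 0.003], [0.519, -0.278, 0.04], [0.573, -0.228, 0.043]]
side fence 0.81 [265. 273.] (2882, 3) [[0.657, -0.354, 0.0], [0.685, -0.246, 0.007], [0.713, -0.16, 0.034]]
side objective_case 0.79 [431. 337.] (822, 3) [[0.422, -0.149, 0.001], [0.442, -0.127, 0.058], [0.456, -0.117, 0.062]]
side petri_dish 0.91 [339. 177.] (795, 3) [[0.537, -0.475, 0.0], [0.564, -0.441, 0.014], [0.589, -0.416, 0.017]]
side cover_glass_box 0.84 [372. 176.] (303, 3) [[0.485, -0.463, 0.003], [0.501, -0.443, 0.014], [0.516, -0.43, 0.017]]
side stain_bottle 0.9 [229. 283.] (710, 3) [[0.716, -0.238, 0.001], [0.73, -0.211, 0.053], [0.749, -0.203, 0.081]]
side spare_eyepiece 0.89 [229. 230.] (478, 3) [[0.727, -0.34, 0.0], [0.741, -0.319, 0.024], [0.759, -0.31, 0.047]]
```

```bash
cat >> h.py <<'E'
from scipy.optimize import minimize
def sqfit(p):
    # block top points -> robust square via minAreaRect
    k=(p[:,2]>0.035)&(p[:,2]<0.048); q=p[k][:,:2].astype(np.float32)
    c=np.median(q,0); q=q[np.linalg.norm(q-c,axis=1)<0.08]
    # minimise distance outside a 100 mm square, penalise coverage: use percentile extents
    best=None
    for a in np.radians(np.arange(-45,45,.25)):
        e=np.array([[np.cos(a),np.sin(a)],[-np.sin(a),np.cos(a)]]); s=q@e.T
        lo,hi=np.percentile(s,[.7,99.3],axis=0); A=np.prod(hi-lo)
        if best is None or A<best[0]: best=(A,np.degrees(a),((lo+hi)/2)@e,hi-lo)
    return best[1:]
def fencefit(P,mask):
    p=P[mask]; k=(p[:,2]>0.025)&(p[:,2]<0.038); q=p[k][:,:2].astype(np.float32)
    return cv2.minAreaRect(q), len(q), q
def look(cams=("scene","side")):
    for c in cams:
        im,d=bot.read_camera(c); P=cloud(c,d); r=bot.trace("block",c)
        if r:
            k=r[0]["mask"]&(d>0); a,ce,sz=sqfit(P[k]); print(c,"block ang %.2f"%a,ce.round(4),sz.round(4),round(r[0]["score"],2))
    return im
E
python3 - <<'E'
from h import *
look()
for c in ["scene","side"]:
    im,d=bot.read_camera(c); P=cloud(c,d); r=bot.trace("fence",c)
    m=cv2.erode(r[0]["mask"].astype(np.uint8),np.ones((1,1)))>0
    p=P[m&(d>0)]
    q=p[(p[:,2]>0.026)&(p[:,2]<0.038)][:,:2]
    print(c,cv2.minAreaRect(q.astype(np.float32)),len(q))
    mu=np.median(q,0); u=np.linalg.svd(q-q.mean(0),full_matrices=False)[2][0]; u=u*np.sign(u[1]); s=(q-mu)@u; n=np.array([u[1],-u[0]]); w=(q-mu)@n
    print(' dir',np.degrees(np.arctan2(-u[0],u[1])),'ends',mu+u*s.min(),mu+u*s.max(),'w',np.percentile(w,[2,50,98]))
    # guide face points mid height
    f=p[(p[:,2]>0.006)&(p[:,2]<0.026)][:,:2]; f=f[((f-mu)@n)<0.002]
    if len(f)>20: print(' face n-offset',np.percentile((f-mu)@n,[5,50,95]),len(f), 'mu.n',mu@n)
a=np.hstack([cv2.imread("pics/scene0.png")[100:400,150:470],cv2.imread("pics/side0.png")[100:400,170:490]])
cv2.imwrite("pics/a.png",cv2.resize(a,(800,375)))
E
```

```text
scene block ang -21.25 [ 0.5132 -0.2881] [0.0989 0.0995] 0.72
side block ang -21.50 [ 0.5163 -0.288 ] [0.0987 0.1002] 0.83
scene ((0.6676977872848511, -0.25963205099105835), (0.011534525081515312, 0.19901542365550995), 7.017651081085205) 526
 dir 7.539455687760539 ends [ 0.68001912 -0.35836524] [ 0.65390483 -0.16105751] w [-4.25043290e-03 -8.16791649e-05  5.44766720e-03]
 face n-offset [-0.00407651 -0.00265445 -0.00124192] 550 mu.n 0.6271194746775285
side ((0.6702596545219421, -0.25834736227989197), (0.00800482090562582, 0.19846776127815247), 7.533324718475342) 542
 dir 7.565509340828575 ends [ 0.68346515 -0.35669833] [ 0.65733512 -0.15995951] w [-3.89186087e-03 -7.84193476e-05  3.74404906e-03]
 face n-offset [-0.00412427 -0.00133246  0.000985  ] 21 mu.n 0.6305527821992097
```

View pics/a.png

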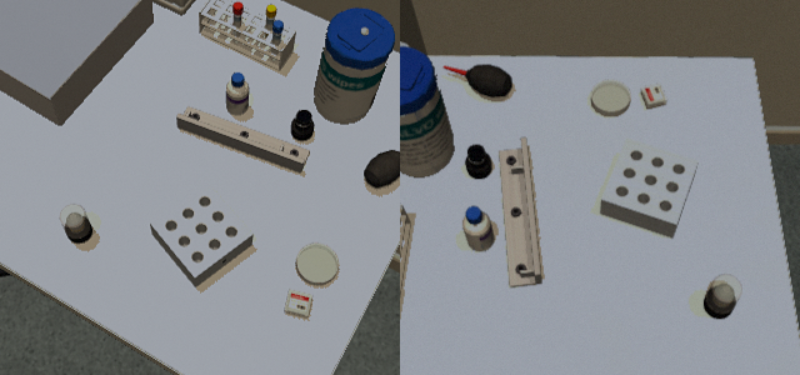

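```bash
cat >> h.py <<'E'
def to(target, deg=None):
    """tool-frame shift from the present pose to target xyz; yaw to bring push direction (-tool x) to deg"""
    o,R=st(); d=np.array(target)-o["eef_pos"]; h=np.degrees(np.arctan2(-R[1,0],-R[0,0]))
    print("t %.2f"%o["t"],"pos",np.round(o["eef_pos"],4),"head %.2f"%h,"F",np.round(o["contact_force"],1),"w",round(o["gripper_width"],3))
    print(" shift mm",(R.T@d*1000).round(1),"yaw", None if deg is None else round(h-deg,2))
E
python3 - <<'E'
from h import *
a=np.radians(-21.3); ex=np.array([np.cos(a),np.sin(a)]); c=np.array([.5148,-.288])
s=c-.10*ex; print(s)
to([.5,.25,.404],-21.3)
o,R=st(); 
print("leg2 mm",(R.T@(np.array([*s,.404])-[.5,.25,.404])*1000).round(1))
for c in ["scene","side"]:
    im,d=bot.read_camera(c); P=cloud(c,d)[d>0]
    k=(P[:,2]>.1)&(abs(P[:,1])<.9)&(P[:,0]>.1)&(P[:,0]<.95); p=P[k]
    H,_,_=np.histogram2d(p[:,0],p[:,1],bins=[np.arange(.1,1,.1),np.arange(-.9,1,.1)])
    M=np.zeros(H.shape)
    for x,y,z in p: 
        i=int((x-.1)/.1);j=int((y+.9)/.1)
        if i<M.shape[0] and j<M.shape[1]: M[i,j]=max(M[i,j],z)
    print(c);print((M*100).astype(int))
E
```

```text
[ 0.42163088 -0.25167488]
t 1.20 pos [0.1845 0.6493 0.4047] head -15.86 F [ 0.5 -0.   0.1] w 1.0
 shift mm [-412.7 -297.9    0.7] yaw 5.44
leg2 mm [ -61.7 -504.    -0. ]
scene
[[ 0  0  0  0  0  0  0  0  0  0  0  0  0  0  0  0  0  0]
 [ 0  0  0  0  0  0  0  0  0  0  0  0  0  0  0  0  0  0]
 [ 0  0  0  0  0  0  0  0  0  0  0  0  0  0  0  0  0  0]
 [ 0  0  0  0  0  0  0  0  0  0  0  0  0  0  0  0  0  0]
 [ 0  0  0  0  0  0  0  0  0  0  0  0  0  0  0  0  0  0]
 [ 0  0  0  0  0  0  0  0  0  0  0  0  0  0  0  0  0  0]
 [ 0  0  0  0  0 17  0  0  0  0  0  0  0  0  0  0  0  0]
 [ 0  0  0  0 27 27 27 27 27 25 15 15 12  0  0  0  0  0]]
side
[[ 0  0  0  0  0  0  0  0  0  0  0  0  0  0  0  0  0  0]
 [ 0  0  0  0  0  0  0  0  0  0  0  0  0  0  0  0  0  0]
 [ 0  0  0  0  0  0  0  0  0  0  0  0  0  0  0  0  0  0]
 [ 0  0  0  0  0  0  0  0  0  0  0  0  0  0  0  0  0  0]
 [ 0  0  0  0  0  0  0  0  0  0  0  0  0  0  0  0  0  0]
 [ 0  0  0  0  0  0  0  0  0  0  0  0  0  0  0  0  0  0]
 [ 0  0  0  0  0 17  0  0  0  0  0  0  0  0  0  0  0  0]
 [ 0  0  0  0 27 27 27 27 27 27  0  0  0  0  0  0  0  0]]
```

```bash
python3 -m pendant '[[0.05,-0.032,-0.023,0,0],[0.05,-0.032,-0.023,0,0],[0.05,-0.032,-0.023,0,0],[0.05,-0.032,-0.023,0,0],[0.05,-0.032,-0.023,0,0],[0.05,-0.032,-0.023,0,0],[0.05,-0.032,-0.023,0,0],[0.05,-0.032,-0.023,0,0],[0.05,-0.032,-0.023,0,0],[0.05,-0.032,-0.023,0,0],[0.05,-0.032,-0.023,0,0],[0.05,-0.032,-0.023,0,0]]'
python3 -m pendant '[[0.05,-0.03,-0.023,0,0],[0.05,-0.005,-0.038,0,0],[0.05,-0.005,-0.038,0,0],[0.05,-0.005,-0.038,0,0],[0.05,-0.005,-0.038,0,0],[0.05,-0.005,-0.038,0,0],[0.05,-0.005,-0.038,0,0],[0.05,-0.005,-0.038,0,0],[0.05,-0.005,-0.038,0,0],[0.05,-0.005,-0.038,0,0],[0.05,-0.005,-0.038,0,0],[0.05,0,0,0,0]]'
python3 - <<'E'
from h import *
to([.4216,-.2517,.300],-21.3)
E
```

```text
t: 2.3
eef_pos: [0.4793, 0.2772, 0.4051]
tool_rot: [0.0, 0.138, 0.99, 0.0]
contact_force: [0.5, 0.7, 0.0]
gripper_width: 0.592
grasp_force: 0.0
t: 3.3
eef_pos: [0.4432, -0.1378, 0.4053]
tool_rot: [0.001, 0.143, 0.99, -0.001]
contact_force: [-0.4, 0.2, -0.2]
gripper_width: 0.586
grasp_force: 0.0
t 3.30 pos [ 0.4432 -0.1378  0.4053] head -16.45 F [-0.4  0.2 -0.2] w 0.586
 shift mm [ -11.4 -115.2  105.6] yaw 4.85
```

```bash
python3 -m pendant '[[0.05,-0.004,-0.029,0,0],[0.05,-0.004,-0.029,0,0],[0.05,-0.003,-0.029,0,0],[0.05,0,-0.028,0,0],[0.05,0,0,0.03,2.4],[0.05,0,0,0.03,2.4],[0.05,0,0,0.03,0],[0.05,0,0,0.03,0],[0.05,0,0,0,0],[0.05,0,0,0,0]]'
python3 - <<'E'
from h import *
to([.4216,-.2517,.185],-21.3)
im,d=bot.read_camera("scene");cv2.imwrite("pics/b1.png",im)
im,d=bot.read_camera("wrist");cv2.imwrite("pics/b2.png",im)
cv2.imwrite("pics/b.png",cv2.resize(np.hstack([cv2.imread("pics/b1.png"),im]),(800,300)))
E
```

```text
t: 4.13
eef_pos: [0.4241, -0.244, 0.2842]
tool_rot: [-0.002, 0.179, 0.984, 0.0]
contact_force: [-0.4, 0.2, 0.3]
gripper_width: 0.584
grasp_force: 0.0
t 4.13 pos [ 0.4241 -0.244   0.2842] head -20.67 F [-0.4  0.2  0.3] w 0.584
 shift mm [-0.7 -8.  99.2] yaw 0.63
```

View pics/b.png

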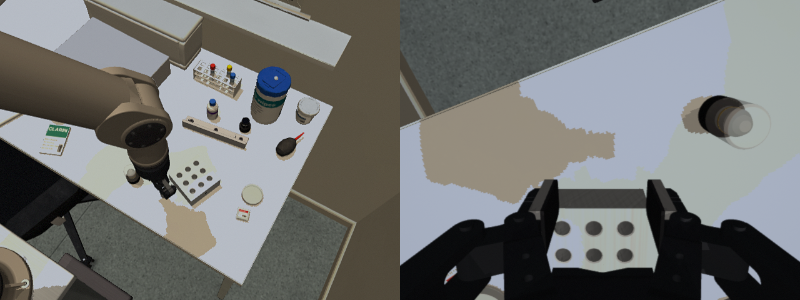

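```bash
python3 -m pendant '[[0.05,0,-0.008,0.02,0.6],[0.05,0,0,0.025,0],[0.05,0,0,0.025,0],[0.05,0,0,0.02,0],[0.05,0,0,0.007,0],[0.05,0,0,0,0],[0.05,0,0,0,0]]'
python3 - <<'E'
from h import *
to([.4216,-.2517,.187],-21.3)
look()
E
```

```text
t: 4.82
eef_pos: [0.4223, -0.2522, 0.1891]
tool_rot: [0.001, 0.184, 0.983, -0.0]
contact_force: [0.9, -0.3, -0.5]
gripper_width: 0.585
grasp_force: 0.0
t 4.82 pos [ 0.4223 -0.2522  0.1891] head -21.26 F [ 0.9 -0.3 -0.5] w 0.585
 shift mm [0.9 0.2 2.1] yaw 0.04
scene block ang -20.75 [ 0.5134 -0.2882] [0.0993 0.0993] 0.9
side block ang -21.00 [ 0.5164 -0.2878] [0.0988 0.0994] 0.96
```

```bash
python3 -m pendant '[[0.05,-0.008,0,0.006,0],[0.05,-0.008,0,0,0],[0.05,-0.008,0,0,0],[0.05,-0.004,0,0,0],[0.05,-0.002,0,0,0],[0.05,-0.002,0,0,0],[0.05,0,0,0,0],[0.05,0,0,0,0]]'; python3 -m pendant '[[0.05,-0.0015,0,0,0],[0.05,-0.0015,0,0,0],[0.05,-0.0015,0,0,0],[0.05,0,0,0,0]]'; python3 -m pendant '[[0.05,-0.0015,0,0,0],[0.05,-0.0015,0,0,0],[0.05,-0.0015,0,0,0],[0.05,0,0,0,0]]'
python3 - <<'E'
from h import *
to([.4216,-.2517,.183],-21)
look()
E
```

```text
t: 5.68
eef_pos: [0.4512, -0.2633, 0.1816]
tool_rot: [-0.0, 0.185, 0.983, 0.0]
contact_force: [0.5, -0.6, -0.7]
gripper_width: 0.586
grasp_force: 0.0
t: 6.02
eef_pos: [0.4559, -0.265, 0.1817]
tool_rot: [0.0, 0.184, 0.983, -0.0]
contact_force: [-0.5, -0.4, 0.1]
gripper_width: 0.584
grasp_force: 0.0
t: 6.35
eef_pos: [0.4597, -0.2666, 0.1816]
tool_rot: [-0.0, 0.184, 0.983, 0.0]
contact_force: [-0.8, 0.7, 0.5]
gripper_width: 0.586
grasp_force: 0.5
t 6.35 pos [ 0.4597 -0.2666  0.1816] head -21.25 F [-0.8  0.7  0.5] w 0.586
 shift mm [40.9  0.  -1.4] yaw -0.25
scene block ang -21.00 [ 0.5187 -0.2908] [0.0884 0.0985] 0.74
side block ang -20.00 [ 0.5187 -0.2884] [0.0923 0.0992] 0.59
```

```bash
python3 -m pendant '[[0.05,-0.0015,0,0,0],[0.05,-0.0015,0,0,0],[0.05,-0.0015,0,0,0],[0.05,-0.0015,0,0,0]]';  python3 -m pendant '[[0.05,-0.0013,-0.001,0,-1],[0.05,-0.0013,-0.001,0,-1],[0.05,-0.0013,-0.001,0,-1],[0.05,-0.0013,-0.001,0,-1],[0.05,-0.0013,-0.001,0,-1],[0.05,-0.0013,-0.001,0,-1],[0.05,-0.0013,-0.001,0,-1],[0.05,-0.0013,-0.001,0,-1],[0.05,-0.0013,-0.001,0,-1],[0.05,-0.0013,-0.001,0,-1]]'
python3 - <<'E'
from h import *
to([.4216,-.2517,.183],-21)
im=look()
E
```

```text
t: 6.88
eef_pos: [0.4634, -0.2681, 0.1812]
tool_rot: [-0.003, 0.185, 0.983, 0.001]
contact_force: [-7.2, 4.5, 7.2]
gripper_width: 0.588
grasp_force: 4.3
t: 7.72
eef_pos: [0.4751, -0.2823, 0.1817]
tool_rot: [0.0, 0.097, 0.995, -0.0]
contact_force: [-3.4, -0.8, -2.7]
gripper_width: 0.587
grasp_force: 1.2
t 7.72 pos [ 0.4751 -0.2823  0.1817] head -11.17 F [-3.4 -0.8 -2.7] w 0.587
 shift mm [58.4 19.7 -1.3] yaw 9.83
scene block ang -11.50 [ 0.5415 -0.3044] [0.0759 0.0844] 0.8
side block ang -10.00 [ 0.5358 -0.2947] [0.0959 0.1001] 0.69
```

```bash
python3 -m pendant '[[0.05,-0.0013,-0.001,0,-1],[0.05,-0.0013,-0.001,0,-1],[0.05,-0.0013,-0.001,0,-1],[0.05,-0.0013,-0.001,0,-1],[0.05,-0.0013,-0.001,0,-1],[0.05,-0.0013,-0.001,0,-1],[0.05,-0.0013,-0.001,0,-1],[0.05,-0.0013,-0.001,0,-1],[0.05,-0.0013,-0.001,0,-1],[0.05,-0.0013,-0.001,0,-1],[0.05,-0.0013,-0.001,0,-1],[0.05,-0.0013,-0.001,0,-1]]';python3 -m pendant '[[0.05,-0.0013,-0.001,0,-1],[0.05,-0.0013,-0.001,0,-1],[0.05,-0.0013,-0.001,0,-1],[0.05,-0.0013,-0.001,0,-1],[0.05,-0.0013,-0.001,0,-1],[0.05,-0.0013,-0.001,0,-1],[0.05,-0.0013,-0.001,0,-0.7],[0.05,-0.001,0,0,0],[0.05,0,0,0,0]]'
python3 - <<'E'
from h import *
to([.4216,-.2517,.183],7.55)
im=look()
cv2.imwrite("pics/c.png",im)
E
```

```text
t: 8.92
eef_pos: [0.4884, -0.2959, 0.1818]
tool_rot: [-0.001, -0.007, 1.0, 0.0]
contact_force: [-5.1, -0.8, 2.7]
gripper_width: 0.585
grasp_force: 2.6
t: 9.67
eef_pos: [0.4995, -0.3021, 0.1817]
tool_rot: [-0.0, -0.065, 0.998, -0.0]
contact_force: [-5.0, -1.0, 3.4]
gripper_width: 0.587
grasp_force: 2.5
t 9.67 pos [ 0.4995 -0.3021  0.1817] head 7.47 F [-5.  -1.   3.4] w 0.587
 shift mm [70.7 60.1 -1.2] yaw -0.08
scene block ang 11.50 [ 0.5737 -0.3217] [0.0742 0.0435] 0.58
side block ang 6.75 [ 0.5592 -0.2941] [0.0991 0.0995] 0.76
```

View pics/c.png

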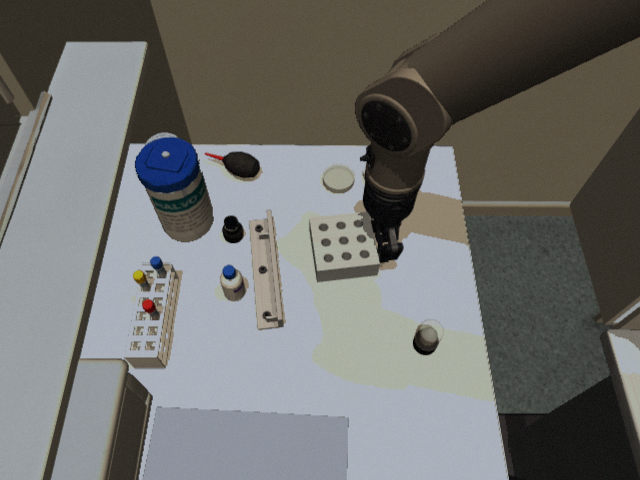

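```bash
cat >> h.py <<'E'
def lineang(name,z,sidepick,near,c="side"):
    """angle (normal heading) of an edge from the traced outline laid on plane z"""
    m=bot.camera_model(c);K=np.array(m["intrinsics"]);R=np.array(m["R"]);t=np.array(m["t"])
    r=bot.trace(name,c)[0]["mask"].astype(np.uint8)
    ct=max(cv2.findContours(r,cv2.RETR_EXTERNAL,cv2.CHAIN_APPROX_NONE)[0],key=len)[:,0].astype(float)
    ray=np.c_[ct,np.ones(len(ct))]@np.linalg.inv(K).T@R; C=-R.T@t
    p=(C+ray*((z-C[2])/ray[:,2])[:,None])[:,:2]
    n=np.array([.9914,.1314]);u=np.array([-.1314,.9914])
    s=p@n; w=p@u; lo,hi=np.percentile(w,[12,88]); ref=near
    k=(abs(s-ref)<.006)&(w>lo)&(w<hi)
    f=cv2.fitLine(p[k].astype(np.float32),cv2.DIST_HUBER,0,.001,.001).ravel(); d=f[:2]*np.sign(f[1])
    return np.degrees(np.arctan2(-d[0],d[1])),np.median(s[k]),k.sum(),w.min(),w.max(),s.min(),s.max()
E
python3 - <<'E'
from h import *
n=np.array([.9914,.1314]);u=np.array([-.1314,.9914])
for i in range(3):
    im,d=bot.read_camera("side"); P=cloud("side",d)
    print("blk",np.round(lineang("block",.04,0,np.array([.5592,-.2941])@n+.05),4))
    r=bot.trace("fence","side")[0]["mask"]; p=P[r&(d>0)]; q=p[(p[:,2]>.026)&(p[:,2]<.038)][:,:2]
    f=cv2.fitLine(q.astype(np.float32),cv2.DIST_HUBER,0,.001,.001).ravel();e=f[:2]*np.sign(f[1]); print("fence",np.degrees(np.arctan2(-e[0],e[1])), np.percentile(q@n,[2,50,98]),(q@u).min(),(q@u).max())
    b=bot.trace("block","side")[0]["mask"]; print(sqfit(P[b&(d>0)]))
E
```

```text
blk [ 7.6847  0.5668 65.     -0.4167 -0.2968  0.4656  0.5682]
fence 7.4830976 [0.62676326 0.63054754 0.63442083] -0.4462027303543383 -0.24441720427890468
(np.float64(7.499999999999999), array([ 0.55959949, -0.29457341]), array([0.09838876, 0.09992308]))
blk [ 7.6514  0.5663 65.     -0.4169 -0.2956  0.4654  0.5678]
fence 7.532597 [0.62675518 0.6305432  0.63441125] -0.4436400450200867 -0.24544063482224807
(np.float64(6.75), array([ 0.55957822, -0.29439314]), array([0.09815119, 0.10025323]))Traceback (most recent call last):
  File "<stdin>", line 5, in <module>
  File "h.py", line 48, in lineang
    f=cv2.fitLine(p[k].astype(np.float32),cv2.DIST_HUBER,0,.001,.001).ravel(); d=f[:2]*np.sign(f[1])
      ~~~~~~~~~~~^^^^^^^^^^^^^^^^^^^^^^^^^^^^^^^^^^^^^^^^^^^^^^^^^^^^
cv2.error: OpenCV(4.12.0) /io/opencv/modules/imgproc/src/linefit.cpp:50: error: (-215:Assertion failed) count > 0 in function 'fitLine2D_wods'
```

```bash
python3 -m pendant '[[0.05,-0.001,0,0,0],[0.05,-0.002,0,0,0],[0.05,-0.002,0,0,0],[0.05,-0.002,0,0,0],[0.05,-0.002,0,0,0],[0.05,-0.002,0,0,0],[0.05,-0.002,0,0,0],[0.05,-0.002,0,0,0],[0.05,-0.002,0,0,0],[0.05,-0.002,0,0,0],[0.05,-0.002,0,0,0],[0.05,-0.002,0,0,0]]'; python3 -m pendant '[[0.05,-0.002,0,0,0],[0.05,-0.002,0,0,0],[0.05,-0.002,0,0,0],[0.05,-0.002,0,0,0],[0.05,-0.002,0,0,0],[0.05,-0.002,0,0,0],[0.05,-0.002,0,0,0],[0.05,-0.002,0,0,0],[0.05,-0.002,0,0,0],[0.05,-0.001,0,0,0],[0.05,0,0,0,0]]'
python3 - <<'E'
from h import *
n=np.array([.9914,.1314])
to([.4216,-.2517,.183],7.55)
im=look(["side"])
im,d=bot.read_camera("side"); P=cloud("side",d);b=bot.trace("block","side")[0]["mask"]; _,c,_2=sqfit(P[b&(d>0)]);print(c,c@n+.05)
print("blk",np.round(lineang("block",.04,0,c@n+.05),4))
E
```

```text
t: 11.37
eef_pos: [0.5219, -0.2992, 0.1818]
tool_rot: [-0.001, -0.065, 0.998, 0.0]
contact_force: [-6.5, -0.3, 3.5]
gripper_width: 0.588
grasp_force: 3.3
t: 12.28
eef_pos: [0.5412, -0.2966, 0.1817]
tool_rot: [-0.0, -0.065, 0.998, -0.0]
contact_force: [-5.2, -0.3, 2.3]
gripper_width: 0.587
grasp_force: 2.4
t 12.28 pos [ 0.5412 -0.2966  0.1817] head 7.46 F [-5.2 -0.3  2.3] w 0.587
 shift mm [112.7  60.1  -1.2] yaw -0.09
side block ang 6.75 [ 0.6008 -0.289 ] [0.0987 0.1   ] 0.94
[ 0.60111431 -0.28902267] 0.6079671525654949
blk [ 7.1697  0.6073 66.     -0.4166 -0.2968  0.5073  0.6083]
```

```bash
python3 -m pendant '[[0.05,-0.002,0,0,0],[0.05,-0.002,0,0,0],[0.05,-0.002,0,0,0],[0.05,-0.002,0,0,0],[0.05,-0.002,0,0,0],[0.05,-0.0015,0,0,0],[0.05,-0.0015,0,0,0],[0.05,-0.001,0,0,0],[0.05,-0.001,0,0,0]]'; for i in 1; do python3 -m pendant '[[0.05,-0.0007,0,0,0],[0.05,-0.0007,0,0,0],[0.05,-0.0006,0,0,0]]'; done
python3 - <<'E'
from h import *
n=np.array([.9914,.1314])
to([.4216,-.2517,.183],7.55)
im,d=bot.read_camera("side"); P=cloud("side",d);b=bot.trace("block","side")[0]["mask"]; _,c,_2=sqfit(P[b&(d>0)]);print(_,c,c@n+.05)
E
```

```text
t: 13.28
eef_pos: [0.5556, -0.2948, 0.1817]
tool_rot: [-0.001, -0.065, 0.998, 0.0]
contact_force: [-7.0, -1.1, 4.4]
gripper_width: 0.585
grasp_force: 3.5
t: 13.53
eef_pos: [0.5576, -0.2945, 0.1817]
tool_rot: [-0.001, -0.065, 0.998, 0.0]
contact_force: [-6.5, -1.5, 4.0]
gripper_width: 0.586
grasp_force: 3.4
t 13.53 pos [ 0.5576 -0.2945  0.1817] head 7.44 F [-6.5 -1.5  4. ] w 0.586
 shift mm [129.3  60.1  -1.1] yaw -0.11
18.75 [ 0.72930592 -0.20960855] 0.745491322071901
```

```bash
python3 -m pendant '[[0.05,-0.0006,0,0,0],[0.05,-0.0006,0,0,0],[0.05,-0.0005,0,0,0]]'; python3 -m pendant '[[0.05,-0.0005,0,0,0],[0.05,-0.0005,0,0,0]]'
```

```text
t: 13.88
eef_pos: [0.5593, -0.2943, 0.1817]
tool_rot: [-0.001, -0.065, 0.998, 0.0]
contact_force: [-6.6, -0.8, 3.8]
gripper_width: 0.588
grasp_force: 3.3
t: 14.05
eef_pos: [0.5601, -0.2942, 0.1817]
tool_rot: [-0.001, -0.065, 0.998, 0.0]
contact_force: [-8.6, 0.5, 5.4]
gripper_width: 0.584
grasp_force: 4.3
```

```bash
python3 -m pendant '[[0.05,-0.0005,0,0,0],[0.05,-0.0005,0,0,0]]'
```

```text
t: 14.22
eef_pos: [0.5604, -0.2943, 0.1817]
tool_rot: [-0.002, -0.065, 0.998, 0.0]
contact_force: [-11.4, -0.3, 8.6]
gripper_width: 0.585
grasp_force: 5.5
```

```bash
python3 -m pendant '[[0.05,-0.0005,0,0,0],[0.05,-0.0005,0,0,0]]'; python3 -m pendant '[[0.05,-0.0005,0,0,0],[0.05,-0.0005,0,0,0]]'
python3 - <<'E'
from h import *
n=np.array([.9914,.1314]);u=np.array([-.1314,.9914])
to([.4216,-.2517,.183],7.55)
for i in range(2):
    im,d=bot.read_camera("side"); P=cloud("side",d)
    for r in bot.trace("block","side")[:1]:
        b=r["mask"]
        try:
            a,c,s=sqfit(P[b&(d>0)]);print(r["score"],a,c,s,c@n+.05,c@u)
        except Exception as e: print(e)
cv2.imwrite("pics/d.png",cv2.resize(im[190:350,200:440],(800,533),interpolation=cv2.INTER_CUBIC))
E
```

```text
t: 14.38
eef_pos: [0.5607, -0.2943, 0.1817]
tool_rot: [-0.003, -0.065, 0.998, 0.001]
contact_force: [-12.9, 0.2, 10.9]
gripper_width: 0.589
grasp_force: 6.8
t: 14.55
eef_pos: [0.5609, -0.2944, 0.1817]
tool_rot: [-0.003, -0.064, 0.998, 0.001]
contact_force: [-15.3, -0.1, 12.9]
gripper_width: 0.588
grasp_force: 8.1
t 14.55 pos [ 0.5609 -0.2944  0.1817] head 7.38 F [-15.3  -0.1  12.9] w 0.588
 shift mm [132.7  60.2  -0.3] yaw -0.17
0.74 7.250000000000001 [ 0.61987702 -0.28666059] [0.09802036 0.09995272] 0.6268788785547664 -0.3656471483879518
0.7 7.75 [ 0.61989155 -0.28678448] [0.09754491 0.10041192] 0.6268770028007232 -0.36577188467979915
```

View pics/d.png

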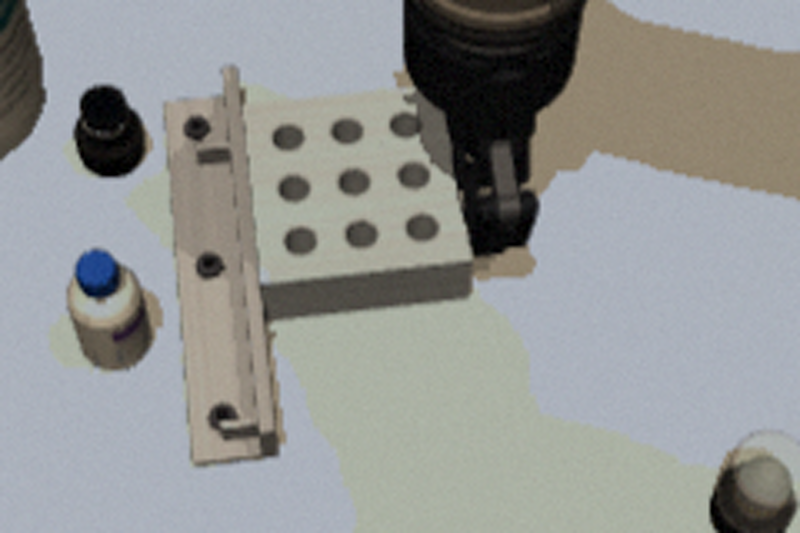

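```bash
python3 -m pendant '[[0.05,-0.0005,0,0,0],[0.05,-0.0005,0,0,0],[0.05,-0.0005,0,0,0],[0.05,0,0,0,0],[0.05,0,0,0,0]]'; python3 -m pendant '[[0.05,0.001,0,0,0],[0.05,0.001,0,0,0],[0.05,0.001,0,0,0],[0.05,0.001,0,0,0],[0.05,0.001,0,0,0],[0.05,0.003,0,0,0],[0.05,0.006,0,0,0],[0.05,0.008,0,0,0],[0.05,0.008,0,0,0],[0.05,0.008,0,0,0],[0.05,0.008,0,0,0],[0.05,0,0,0,0]]'; python3 -m pendant '[[0.05,0,0,-0.02,0],[0.05,0,0,-0.03,0],[0.05,0,0,-0.03,0],[0.05,0,0,-0.03,0],[0.05,0,0,0,0],[0.05,0,0,0,0],[0.05,0,0,0,0]]'
python3 - <<'E'
from h import *
n=np.array([.9914,.1314]);u=np.array([-.1314,.9914])
to([.4216,-.2517,.183],7.55)
for i in range(2):
    im,d=bot.read_camera("side"); P=cloud("side",d)
    for nm in ["block"]+(["objective_case","petri_dish","cover_glass_box","stain_bottle","spare_eyepiece"] if i else []):
        r=bot.trace(nm,"side")
        if not r: print(nm,None);continue
        p=P[r[0]["mask"]&(d>0)]
        if nm=="block": a,c,s=sqfit(p);print(r[0]["score"],a,c,s,c@n+.05,c@u)
        else: print(nm,np.percentile(p,[2,50,98],axis=0).round(3).tolist())
cv2.imwrite("pics/e.png",cv2.resize(im[190:350,200:440],(800,533),interpolation=cv2.INTER_CUBIC))
E
```

```text
t: 15.17
eef_pos: [0.5613, -0.2944, 0.1816]
tool_rot: [-0.005, -0.064, 0.998, 0.001]
contact_force: [-18.9, 0.3, 15.0]
gripper_width: 0.585
grasp_force: 9.3
t: 16.17
eef_pos: [0.5175, -0.2999, 0.1817]
tool_rot: [-0.001, -0.064, 0.998, 0.0]
contact_force: [-0.2, 0.9, -0.2]
gripper_width: 0.584
grasp_force: 0.0
t: 16.75
eef_pos: [0.5196, -0.2989, 0.2913]
tool_rot: [-0.0, -0.065, 0.998, 0.0]
contact_force: [0.4, -0.2, -1.0]
gripper_width: 0.586
grasp_force: 0.0
t 16.75 pos [ 0.5196 -0.2989  0.2913] head 7.45 F [ 0.4 -0.2 -1. ] w 0.586
 shift mm [ 91.   59.5 108.3] yaw -0.1
0.81 7.75 [ 0.61963578 -0.28676707] [0.09839527 0.099958  ] 0.6266257196753114 -0.36572101604064594
0.92 7.499999999999999 [ 0.61961115 -0.28655815] [0.09847179 0.09988451] 0.6266287526477876 -0.3655106583493699
objective_case [[0.424, -0.148, 0.004], [0.442, -0.127, 0.058], [0.456, -0.117, 0.062]]
petri_dish [[0.537, -0.47, 0.003], [0.563, -0.44, 0.015], [0.589, -0.416, 0.017]]
cover_glass_box [[0.727, -0.35, 0.0], [0.741, -0.32, 0.024], [0.762, -0.311, 0.048]]
stain_bottle [[0.717, -0.226, 0.006], [0.729, -0.211, 0.055], [0.746, -0.203, 0.081]]
spare_eyepiece [[0.727, -0.338, 0.0], [0.741, -0.319, 0.024], [0.759, -0.311, 0.047]]
```

View pics/e.png

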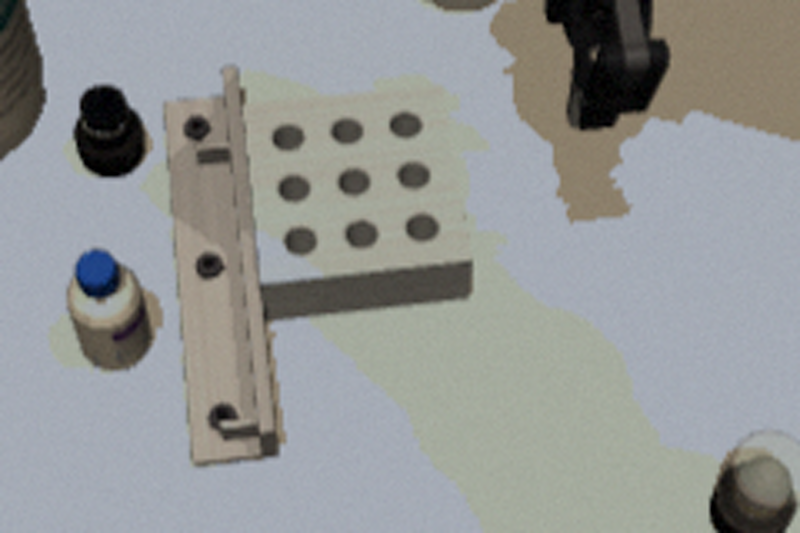

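The picture shows the block's left side (columns 245–265) lying along the fence wall. It sits well inside the fence ends, and the fingers are clear at about (610, 80).

```bash
python3 -c "
from station import bot
print(bot.hand_in())"
```

```text
the job is handed in; nothing more can be done
None
```

The block was turned parallel to the fence about 60 mm clear of it (within about 0.2°), then pushed flat against it with no overhang. The job is handed in at about 17 s; the bystanders I re-measured had not moved, but the cover glass box was not found in that last check.

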